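# Load the sampling carrier

### The arm

A 7-joint arm with a two-finger parallel gripper is mounted at the origin on a cart in front of the work surface, level with it; the furniture and walls round the work are solid. World frame = base frame: x ahead of the robot, y to its left, z up, the work surface at z = 0. Lengths are in m, angles in rad, forces in N, time in s.
With the tool pointing down it reaches from about 0.425 to 0.875 m from the base axis. Payload 4.7 kg.
Tool frame: the origin (TCP) lies midway between the tips of the shut fingers; the grasp point (between the pads) lies 19 mm behind it; z points along the fingers, y is the line along which they close (so a half turn about z gives the same grasp; the last joint's range is limited). The gripper opens to 87 mm and grips with 3 to 60 N. Pads are 19 mm wide; open, the fingers measure 117 mm over their backs; the gripper's body (75 mm by 190 mm) begins 51 mm behind the grasp point.
Start: joints at [1.25, 0.321, -0.07, 1.45, 0.023, 1.371, -0.057], TCP at [0.214, -0.614, 0.223] pointing down, gripper open.
Joint ranges: [-2.86, 2.86], [-0.3, 2.09], [-1.38, 1.24], [0.06, 2.45], [-1.56, 4.7], [0.09, 2.05], [-2.69, 2.69]. Speed limits (rad/s): [2.57, 2.57, 3.14, 3.14, 3.14, 3.14, 3.14].

### API

Orientations are given as a rotation vector (axis times angle).
In Python, from bench import ctrl gives the robot as it stands. The module is installed in compiled form; this text tells all that it offers.
- The arm moves only by the shell command python3 -m handwheel 'ROWS' [FORCE]. ROWS is JSON, a list of rows, each a list of 7 numbers: the finger opening in m, from 0 to 0.087, then the shift along the tool's x, y, z in m, then the turn, a rotation vector about the tool's x, y, z in degrees. A call has 1 to 12 rows; each row shifts and turns the commanded pose from where the row before left it, along the tool's axes as they then stand; what a row does not reach is not made up. A row lasts 1/8 s, in which the tool goes at most 62.5 mm and 10.7 degrees, less where a joint would pass 70% of its speed; a pose out of reach is approached as far as the arm can. A call is refused whole if a number of a shift passes 0.0625 or a number of a turn 10.7, either way. A call with a gripper value outside its range is refused whole. The fingers move at their own pace and stop on an object; FORCE is the grip in N (left out, the last holds). Time passes only in rows, so rows that do not move let the fingers close. It gives the time, the measured TCP pose, the force, the opening and the grip force at its end, in the units of the state.
- ctrl.get_state(): the state, without advancing time (a new reading comes with each control period).
- ctrl.get_image(name): name is "scene" or "top" or "wrist"; returns (picture, depth): 420x560x3 uint8, blue, green, red; 420x560 float32, m along the optical axis (not along the pixel's ray), 0 where there is no reading.
- ctrl.camera_info(name): a dict with "intrinsics" (3x3 intrinsics, pixels), "R" (3x3) and "t" (3): a world point X has camera coordinates R X + t. Camera axes: x right, y down, z forward; pixel columns grow to the right and rows downward; lengths in m; the calibration is good to about 2 mm. The wrist camera is an equidistant fisheye: a pixel r from the principal point sees the ray r / f radians off the axis. A picture is of the moment at which its call begins: read the wrist's pose just before it. camera_info takes no time and is no camera call; for the wrist camera it gives the pose at the moment of the call.
- ctrl.close_job(): hands the job in; it is judged then, once.
The state is a dict: "time": time; "joint_positions": joint angles; "qd": joint speeds; "joint_torque": joint torques, N m; "position": TCP position; "tool_rot": TCP orientation; "ft_force": force on the tool from outside, world axes, zero at the start; "torque": the same for the moment, N m; "grip_width": opening from 0.0 (shut) to 1.0 (fully open); "grip_force": force on a finger pad.
Only numpy, scipy, OpenCV 4.12 (cv2) and the standard library are available. Lean on these libraries where they do the work, as an engineer would, in place of code of your own. Each camera call takes 0.05 s, during which the arm holds its last target. There are 200 camera calls.

### The job

Load the grey sampling carrier for the field trip: set the red-lidded jar, the yellow-lidded jar, the white-lidded jar and the amber dropper bottle with the black teat upright in the carrier, each standing right down in the round holder of the colour of its lid or teat. Keep everything upright and lower each one into its holder, do not drop it. The taller white-capped reagent bottle and the blue-lidded jar do not belong to the kit: leave them standing where they are.

Things in the scene. Friction and masses are not known exactly. Their poses are not given: they have to be found in the camera images.
- red_jar: white screw-top sample jar with a red lid, to be packed. 72 mm high; body 48 mm in diameter, lid 51 mm in diameter and from 55 to 71 mm above its underside. About 60 g. Origin: centre of its underside; z up.
- yellow_jar: white screw-top sample jar with a yellow lid, the smallest jar, to be packed. 64 mm high; body 42 mm in diameter, lid 45 mm in diameter and from 48 to 64 mm above its underside. About 60 g. Origin: centre of its underside; z up.
- dropper_bottle: amber dropper bottle with a black collar and rubber teat, to be packed. 115 mm high; body 35 mm in diameter up to about 70 mm; black collar and teat about 23 mm in diameter at their foot, tapering to the top, from 72 to 115 mm; rigid. Can be held by the collar with the fingers' middle 92 mm above its underside. About 60 g. Origin: centre of its underside; z up.
- reagent: clear whitish reagent bottle with a narrow white screw cap and a printed label with a red band: not part of the kit, stays where it stands. 128 mm high, the tallest of the containers; body 64 mm in diameter, sloping shoulder to a neck; cap 37 mm in diameter, from 105 to 128 mm above its underside. About 150 g. Origin: centre of its underside; z up.
- white_jar: white screw-top sample jar with a white lid, the biggest jar, to be packed. 80 mm high; body 52 mm in diameter, lid 55 mm in diameter and from 63 to 79 mm above its underside. About 60 g. Origin: centre of its underside; z up.
- blue_jar: white screw-top jar with a blue lid: not part of the kit, stays where it stands. 68 mm high, 49 mm in diameter. Origin: centre of its underside; z up. (Round the work: a wall shelf hangs over the back of the worktop, front edge at x = 0.57 m, 0.59 m up; a bag hangs on the right beyond x = 0.51 m, y = -0.30 m, down to 0.36 m; keep wrist and forearm clear.)
- holder_red: red round cup on a 76 mm square foot, for the red-lidded jar. Bore 56 mm wide, flared to 65 at the rim. Origin: on its axis, underside of the foot, 6 mm above the worktop; z up, x and y along the tray's sides. Cup floor 7 mm above the origin, rim 28. The four holders stand 80 mm apart, 2 by 2, in any order, in a fixed grey tray (168 mm square, 22 high, wire loops on two sides).
- holder_yellow: yellow round cup on a 76 mm square foot, for the yellow-lidded jar. Bore 50 mm wide, flared to 59 at the rim. Origin: on its axis, underside of the foot, 6 mm above the worktop; z up, x and y along the tray's sides. Cup floor 7 mm above the origin, rim 28. The four holders stand 80 mm apart, 2 by 2, in any order, in a fixed grey tray (168 mm square, 22 high, wire loops on two sides).
- holder_black: black round cup on a 76 mm square foot, for the amber dropper bottle. Bore 44 mm wide, flared to 53 at the rim. Origin: on its axis, underside of the foot, 6 mm above the worktop; z up, x and y along the tray's sides. Cup floor 7 mm above the origin, rim 28. The four holders stand 80 mm apart, 2 by 2, in any order, in a fixed grey tray (168 mm square, 22 high, wire loops on two sides).
- holder_white: white round cup on a 76 mm square foot, for the white-lidded jar. Bore 60 mm wide, flared to 69 at the rim. Origin: on its axis, underside of the foot, 6 mm above the worktop; z up, x and y along the tray's sides. Cup floor 7 mm above the origin, rim 28. The four holders stand 80 mm apart, 2 by 2, in any order, in a fixed grey tray (168 mm square, 22 high, wire loops on two sides).
Things that resemble listed ones, but are neither listed nor needed, are in the scene too. Leave any green or turquoise look-alike of the yellow_jar alone.

How it is judged:
By the outcome, as a careful person would: the job done as asked, in the order asked, and still so for the second after the job is handed in, with the robot touching nothing.
It also fails if it takes over 102 s, if anything falls off the work surface, if the arm or the gripper's body presses on something with over 40 N, if the wrist force passes 120 N, or if a joint passes its speed limit or range.

## Working session

There is one attempt and no reset: what is moved stays moved. The work goes in short steps, Python scripts to look and compute and a shell command to move; the robot and the scene stay as the last step left them, time stands still between calls to the robot, and variables do not carry over. Pictures are saved under pics/ and viewed, at most 14 in all, crops included, and the job is handed in when it is done.

```bash
mkdir -p pics
cat > h.py <<'E'
import numpy as np, cv2
from bench import ctrl
def world(name,u,v,d,info=None):
    c=info or ctrl.camera_info(name);K=np.array(c["intrinsics"]);R=np.array(c["R"]);t=np.array(c["t"])
    x=(u-K[0,2])/K[0,0];y=(v-K[1,2])/K[1,1]
    return R.T@(np.array([x*d,y*d,d])-t)
E
python3 - <<'E'
from h import *
print({k:np.round(v,3).tolist() if hasattr(v,'__len__') else v for k,v in ctrl.get_state().items()})
for n in ("scene","top"):
    p,d=ctrl.get_image(n);cv2.imwrite(f"pics/{n}0.png",p);np.save(f"{n}0.npy",d)
    c=ctrl.camera_info(n);print(n,{k:np.round(c[k],3).tolist() for k in c if k in("intrinsics","R","t")})
E
```

```text
{'time': 0.0, 'joint_positions': [1.25, 0.322, -0.07, 1.452, 0.023, 1.371, -0.057], 'qd': [0.001, -0.0, 0.001, 0.0, 0.002, -0.001, -0.001], 'joint_torque': [0.0, -49.129, -0.404, -31.253, -0.064, 0.044, 0.0], 'position': [0.213, -0.613, 0.221], 'tool_rot': [-3.096, -0.523, 0.001], 'ft_force': [-0.518, 0.11, 0.346], 'torque': [0.015, 0.009, -0.025], 'grip_force': 0.0, 'grip_width': 1.0031786449733118}
scene {'intrinsics': [[421.903, 0.0, 272.009], [0.0, 421.903, 209.603], [0.0, 0.0, 1.0]], 'R': [[-0.891, -0.454, -0.012], [-0.212, 0.439, -0.873], [0.402, -0.775, -0.487]], 't': [0.443, 0.076, 1.239]}
top {'intrinsics': [[489.08, 0.0, 276.121], [0.0, 489.08, 210.807], [0.0, 0.0, 1.0]], 'R': [[0.028, -1.0, -0.006], [-0.991, -0.027, -0.133], [0.133, 0.01, -0.991]], 't': [0.128, 0.455, 1.443]}
```

View pics/top0.png

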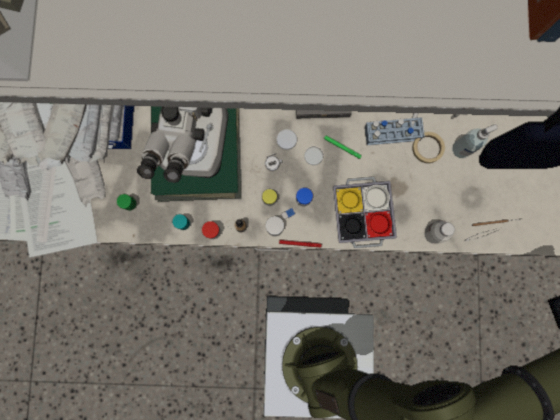

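View pics/scene0.png

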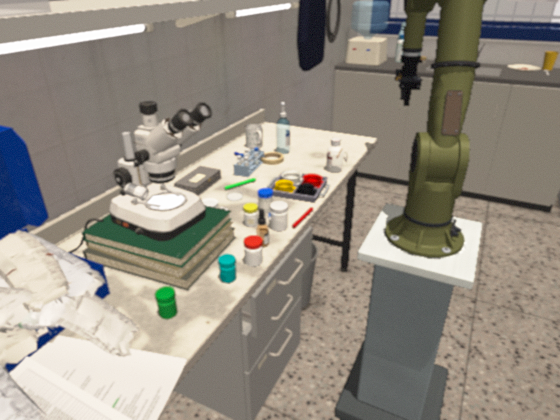

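The top view shows:
- **Jars:** red (210,229), yellow (270,197), white (276,226), blue (304,196).
- **Bottles:** dropper (241,225), reagent (442,230).
- **Look-alikes:** turquoise (180,221), green (126,201); flat dishes at (286,138) and (313,156).
- **Holders:** yellow (350,199), white (377,197), black (352,226), red (379,223).

The scene view agrees with this. Next I measure them from both cameras.

Run:
```python
from h import *
p=cv2.imread("pics/top0.png");d=np.load("top00.npy") if 0 else np.load("top0.npy")
s=cv2.imread("pics/scene0.png");ds=np.load("scene0.npy")
def cloud(n,d):
    v,u=np.mgrid[:420,:560];c=ctrl.camera_info(n);K=c["intrinsics"];R=np.array(c["R"]);t=np.array(c["t"])
    P=np.stack([(u-K[0][2])/K[0][0]*d,(v-K[1][2])/K[1][1]*d,d],-1);return (P-t)@R
T=cloud("top",d);S=cloud("scene",ds)
np.save("T.npy",T)
for n,(u,v) in dict(red=(210,229),drop=(241,225),yellow=(270,197),blue=(304,196),white=(276,226),turq=(180,221),reag=(446,230),table=(320,225)).items():
    z=T[v-2:v+3,u-2:u+3,2];zt=np.median(z)
    w=T[v-16:v+17,u-16:u+17].reshape(-1,3);m=abs(w[:,2]-zt)<.006;q=w[m]
    # circle: midrange of points at lid height
    c=(q[:,:2].max(0)+q[:,:2].min(0))/2
    # scene: points near c
    ss=S.reshape(-1,3);ss=ss[(np.hypot(*(ss[:,:2]-c).T)<.03)&(ss[:,2]>.015)&(ds.ravel()>0)]
    print(n,"top z",round(float(zt),3),"c",c.round(3),"ext",np.ptp(q[:,:2],axis=0).round(3),"scene zmax",ss[:,2].max().round(3) if len(ss) else None, len(ss), "r",np.hypot(*c).round(3))
for n,(u,v) in dict(hy=(350,199),hw=(377,197),hb=(352,226),hr=(379,223)).items():
    print(n,T[v,u].round(3),p[v,u])
big=cv2.resize(p[175:250,165:405],None,fx=3.3,fy=3.3,interpolation=cv2.INTER_CUBIC);cv2.imwrite("pics/crop1.png",big)
```

```text
red top z 0.072 c [0.387 0.331] ext [0.047 0.047] scene zmax 0.074 467 r 0.509
drop top z 0.083 c [0.407 0.245] ext [0.021 0.02 ] scene zmax 0.116 289 r 0.475
yellow top z 0.066 c [0.49  0.162] ext [0.041 0.042] scene zmax 0.066 262 r 0.516
blue top z 0.068 c [0.495 0.059] ext [0.048 0.048] scene zmax 0.071 274 r 0.499
white top z 0.079 c [0.403 0.142] ext [0.053 0.052] scene zmax 0.081 412 r 0.427
turq top z 0.064 c [0.409 0.422] ext [0.042 0.041] scene zmax 0.066 408 r 0.588
reag top z 0.128 c [ 0.402 -0.342] ext [0.037 0.034] scene zmax 0.129 248 r 0.528
table top z 0.001 c [0.415 0.005] ext [0.101 0.1  ] scene zmax None 0 r 0.415
hy [ 0.496 -0.084  0.014] [ 42 153 185]
hw [ 0.503 -0.165  0.019] [173 186 189]
hb [ 0.413 -0.091  0.011] [37 36 38]
hr [ 0.424 -0.172  0.015] [ 30  31 166]
```

View pics/crop1.png

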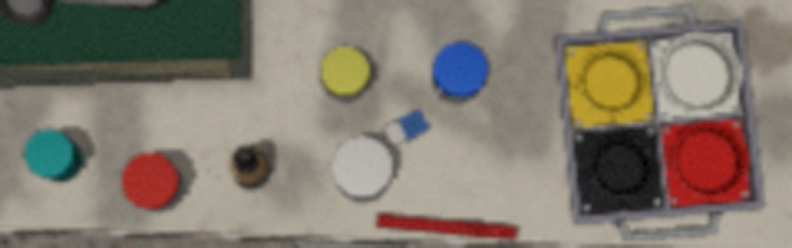

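Candidates by description:
- **Red:** only (210,229), z 0.072.
- **Yellow:** (270,197), z 0.066, against turquoise (180,221) and green (126,201), which I leave alone.
- **White:** (276,226), z 0.079, against the flat dishes and the reagent cap at 0.128.
- **Dropper:** (241,225), z 0.116.

The crop confirms these choices. Next come the holder fits and yaw clearances.

```bash
cat > fit.py <<'E'
from h import *
from scipy.optimize import minimize
T=np.load("T.npy");P=T.reshape(-1,3)
# tray fit: colour classified foot plates/cups -> use hue masks at z~.02..034, joint square grid
p=cv2.imread("pics/top0.png");hsv=cv2.cvtColor(p,cv2.COLOR_BGR2HSV)
reg=(T[...,0]>.34)&(T[...,0]<.58)&(T[...,1]<-.03)&(T[...,1]>-.24)
print("z hist",np.histogram(T[reg][:,2],bins=np.arange(0,.045,.005)))
rim=P[reg.ravel()&(P[:,2]>.028)&(P[:,2]<.042)]
C0=np.array([.459,-.128])
R=dict(r=.0325,y=.0295,b=.0265,w=.0345)
off=dict(b=(-1,1),r=(-1,-1),y=(1,1),w=(1,-1))
def cent(x):
    c,s=np.cos(x[2]),np.sin(x[2]);M=np.array([[c,-s],[s,c]])
    return {k:x[:2]+M@(.04*np.array(o)) for k,o in off.items()}
def cost(x):
    cs=cent(x);e=np.min([abs(np.hypot(*(rim[:,:2]-cs[k]).T)-R[k]-x[3]) for k in R],axis=0)
    return np.minimum(e,.008).sum()
best=min((minimize(cost,[*C0,a,.001],method="Nelder-Mead",options=dict(initial_simplex=None,maxiter=2000)) for a in np.radians(range(-14,15,2))),key=lambda r:r.fun)
print(len(rim),best.fun/len(rim),best.x.round(4),np.degrees(best.x[2]).round(1))
for k,c in cent(best.x).items(): print(k,c.round(4),np.hypot(*c).round(3))
# saturated colour centroid check
for k,lo,hi in (("r",(0,150,60),(6,255,255)),("y",(18,120,80),(35,255,255))):
    m=(cv2.inRange(hsv,lo,hi)>0)&reg;q=T[m][:,:2];print(k,"colour centroid",q.mean(0).round(4),len(q))
E
python3 fit.py
cat > clear.py <<'E'
from h import *
T=np.load("T.npy");P=T.reshape(-1,3);P=P[(P[:,0]>.2)&(P[:,2]>.005)&(P[:,2]<.45)]
obj=dict(red=(.387,.331,.063,.051),yellow=(.490,.162,.056,.045),white=(.403,.142,.071,.055),drop=(.407,.245,.092,.023))
for n,(x,y,g,w) in obj.items():
    out=[]
    for a in range(0,180,15):   # angle of finger-closing axis from world x
        ax=np.array([np.cos(np.radians(a)),np.sin(np.radians(a))]);d=P[:,:2]-(x,y)
        l=abs(d@ax);s=abs(d@np.array([-ax[1],ax[0]]));own=np.hypot(*d.T)<w/2+.012
        rect=lambda l0,l1,h:np.hypot(np.maximum(0,np.maximum(l-l1,l0-l)),np.maximum(0,s-h))
        b=rect(0,.095,.0375)[(P[:,2]>g+.045)&~own]
        f=rect(w/2,w/2+.03,.0125)[(P[:,2]>g-.025)&~own]
        out.append((a,round(1e3*b.min()),round(1e3*f.min())))
    print(n,out)
E
python3 clear.py
```

```text
z hist (array([ 872,  694, 1027,  662,  451,  311,  315,  177]), array([0.   , 0.005, 0.01 , 0.015, 0.02 , 0.025, 0.03 , 0.035, 0.04 ]))
603 0.0022944349295133176 [ 4.584e-01 -1.270e-01  1.150e-01 -3.000e-04] 6.6
b [ 0.4141 -0.0918] 0.424
r [ 0.4233 -0.1713] 0.457
y [ 0.4936 -0.0827] 0.5
w [ 0.5027 -0.1621] 0.528
r colour centroid [ 0.4213 -0.17  ] 565
y colour centroid [ 0.4929 -0.0807] 584
red [(0, 0, 26), (15, 0, 26), (30, 0, 25), (45, 0, 23), (60, 3, 16), (75, 0, 17), (90, 0, 15), (105, 0, 15), (120, 0, 17), (135, 3, 24), (150, 21, 36), (165, 6, 34)]
yellow [(0, 37, 8), (15, 56, 9), (30, 63, 9), (45, 46, 15), (60, 43, 27), (75, 48, 26), (90, 39, 27), (105, 15, 25), (120, 11, 29), (135, 15, 36), (150, 11, 23), (165, 14, 12)]
white [(0, 58, 10), (15, 55, 11), (30, 46, 11), (45, 29, 18), (60, 7, 33), (75, 0, 30), (90, 1, 31), (105, 0, 30), (120, 10, 35), (135, 30, 42), (150, 45, 28), (165, 55, 15)]
drop [(0, 53, 41), (15, 42, 42), (30, 28, 41), (45, 24, 38), (60, 29, 28), (75, 26, 22), (90, 26, 22), (105, 47, 22), (120, 68, 21), (135, 82, 25), (150, 87, 31), (165, 72, 41)]
```

```bash
cat > go.py <<'E'
import sys
from h import *
from scipy.spatial.transform import Rotation as Ro
s=ctrl.get_state();R=Ro.from_rotvec(s["tool_rot"]).as_matrix();p=np.array(s["position"])
print("t",round(s["time"],2),"pos",p.round(4),"y-axis deg",np.degrees(np.arctan2(R[1,1],R[0,1])).round(1),"tilt",R[:2,2].round(3),"F",np.round(s["ft_force"],1),"grip",round(s["grip_width"],3),round(s["grip_force"],1),"q",np.round(s["joint_positions"],2))
prev=p
for a in sys.argv[1:]:
    w=np.array(eval(a));print(a,"tool shift",(R.T@(w-prev)).round(4));prev=w
E
python3 -m handwheel '[[0.087,0,0,0,0,0,-10.25],[0.087,0,0,0,0,0,-10.25],[0.087,0,0,0,0,0,-10.25],[0.087,0,0,0,0,0,-10.25],[0.087,0.06,0.001,0,0,0,0],[0.087,0.06,0.001,0,0,0,0],[0.087,0.06,0.001,0,0,0,0],[0.087,0.06,0.001,0,0,0,0],[0.087,0.06,0.001,0,0,0,0],[0.087,0.06,0.001,0,0,0,0],[0.087,0.06,0.001,0,0,0,0],[0.087,0.06,0.001,0,0,0,0]]' 30
python3 go.py '(.46,-.08,.22)' '(.42,.24,.22)'
python3 - <<'E'
from h import *
c=ctrl.camera_info("wrist");p,d=ctrl.get_image("wrist");cv2.imwrite("pics/w1.png",p);np.save("w1.npy",d);np.savez("w1c",**{k:np.array(c[k]) for k in("intrinsics","R","t")})
R=np.array(c["R"]);t=np.array(c["t"]);print("cam pos",(-R.T@t).round(3),"axis",R[2].round(2),np.array(c["intrinsics"]).round(1).tolist())
E
```

```text
time: 1.6
position: [0.4596, -0.1997, 0.2224]
tool_rot: [2.718, 1.575, -0.001]
ft_force: [0.5, -0.3, 0.4]
grip_width: 0.999
grip_force: 0.0
t 1.6 pos [ 0.4596 -0.1997  0.2224] y-axis deg -29.8 tilt [-0.    -0.001] F [ 0.5 -0.3  0.4] grip 0.999 0.0 q [ 0.88  0.03 -0.53  1.8   0.01  1.32 -0.17]
(.46,-.08,.22) tool shift [ 0.104  -0.0592  0.0023]
(.42,.24,.22) tool shift [ 2.577e-01 -1.939e-01 -2.000e-04]
cam pos [ 0.501 -0.129  0.385] axis [-0.15 -0.26 -0.96] [[325.2, 0.0, 278.3], [0.0, 325.2, 209.8], [0.0, 0.0, 1.0]]
```

View pics/w1.png

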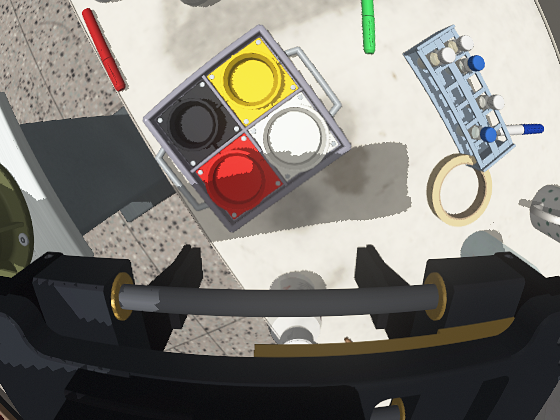

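The wrist view shows the four holders clearly: yellow (254,79), black (198,123), red (236,178), white (294,136). I'll fit the rims in this higher-resolution cloud.

```bash
cat >> h.py <<'E'
def wcloud(d,c):
    v,u=np.mgrid[:420,:560];K=np.array(c["intrinsics"]);X=(u-K[0,2])/K[0,0];Y=(v-K[1,2])/K[1,1]
    th=np.hypot(X,Y);g=np.tan(np.minimum(th,1.5))/np.maximum(th,1e-9)
    P=np.stack([X*g*d,Y*g*d,d],-1);return (P-np.array(c["t"]))@np.array(c["R"])
E
cat > fit2.py <<'E'
from h import *
from scipy.optimize import minimize
T=wcloud(np.load("w1.npy"),np.load("w1c.npz"));P=T.reshape(-1,3)
for n,(u,v) in dict(y=(254,79),b=(198,123),r=(236,178),w=(294,136),table=(330,240)).items(): print(n,T[v,u].round(4))
reg=(P[:,0]>.34)&(P[:,0]<.58)&(P[:,1]<-.03)&(P[:,1]>-.24)
print(np.histogram(P[reg][:,2],bins=np.arange(0,.045,.004)))
rim=P[reg&(P[:,2]>.0325)&(P[:,2]<.040)]
off=dict(b=(-1,1),r=(-1,-1),y=(1,1),w=(1,-1));R=dict(r=.0325,y=.0295,b=.0265,w=.0345)
def cent(x):
    c,s=np.cos(x[2]),np.sin(x[2]);M=np.array([[c,-s],[s,c]])
    return {k:x[:2]+M@(.04*np.array(o)) for k,o in off.items()}
def cost(x):
    cs=cent(x);return np.minimum(np.min([abs(np.hypot(*(rim[:,:2]-cs[k]).T)-R[k]-x[3]) for k in R],axis=0),.006).sum()
b=min((minimize(cost,[.4584,-.127,a,.001],method="Nelder-Mead") for a in np.radians((3,5,7,9))),key=lambda r:r.fun)
print(len(rim),b.fun/len(rim),b.x.round(4),np.degrees(b.x[2]).round(1))
for k,c in cent(b.x).items(): print(k,c.round(4))
E
python3 fit2.py
```

```text
y [ 0.4973 -0.0815  0.0139]
b [ 0.4162 -0.091   0.0119]
r [ 0.4209 -0.1696  0.0123]
w [ 0.5038 -0.1607  0.0126]
table [ 4.801e-01 -3.001e-01 -2.000e-04]
(array([4938,  654, 5317, 7337, 1886, 3851,  805, 1562, 3099,   19,    0]), array([0.   , 0.004, 0.008, 0.012, 0.016, 0.02 , 0.024, 0.028, 0.032,
       0.036, 0.04 , 0.044]))
2896 0.0011789493212710162 [ 0.4588 -0.126   0.1124  0.0007] 6.4
b [ 0.4145 -0.0908]
r [ 0.4235 -0.1703]
y [ 0.494  -0.0818]
w [ 0.503  -0.1613]
```

```bash
python3 go.py '(.46,-.05,.22)' '(.43,.25,.22)' '(.387,.331,.22)'
```

```text
t 1.65 pos [ 0.4642 -0.19    0.2228] y-axis deg -29.2 tilt [0.003 0.005] F [3.  6.3 0.1] grip 0.995 0.0 q [ 0.88  0.03 -0.54  1.79  0.01  1.32 -0.18]
(.46,-.05,.22) tool shift [ 0.1202 -0.0719  0.0034]
(.43,.25,.22) tool shift [ 0.2473 -0.1724  0.0013]
(.387,.331,.22) tool shift [ 0.0498 -0.077   0.0002]
```

```bash
python3 -m handwheel '[[0.087,0.042,-0.03,0,0,0,0],[0.087,0.042,-0.03,0,0,0,0],[0.087,0.042,-0.03,0,0,0,0],[0.087,0.042,-0.03,0,0,0,0],[0.087,0.042,-0.03,0,0,0,0],[0.087,0.042,-0.03,0,0,0,0],[0.087,0,0,0,0,0,0],[0.087,0,0,0,0,0,0]]'
python3 - <<'E'
from h import *
c=ctrl.camera_info("wrist");p,d=ctrl.get_image("wrist");cv2.imwrite("pics/w2.png",p);np.save("w2.npy",d);np.savez("w2c",**{k:np.array(c[k]) for k in("intrinsics","R","t")})
T=wcloud(d,c);P=T.reshape(-1,3)
from scipy.optimize import least_squares
for n,(x,y,h,r) in dict(red=(.387,.331,.072,.0255),yellow=(.49,.162,.064,.0225),white=(.403,.142,.08,.0275),blue=(.495,.059,.068,.0245),drop=(.407,.245,.115,.01)).items():
    q=P[(np.hypot(P[:,0]-x,P[:,1]-y)<r+.015)&(P[:,2]>.03)]
    if len(q)<30: print(n,"few");continue
    top=np.percentile(q[:,2],98); 
    t=q[q[:,2]>top-.006]; (cx,cy),rr=cv2.minEnclosingCircle((t[:,:2]*1000).astype(np.float32))
    print(n,"top",top.round(4),"circ",round(cx/1e3,4),round(cy/1e3,4),"r",round(rr/1e3,4),len(t))
E
python3 go.py '(.387,.331,.22)'
```

```text
time: 2.65
position: [0.4282, 0.1058, 0.2223]
tool_rot: [2.718, 1.575, -0.001]
ft_force: [-0.1, -0.4, -0.2]
grip_width: 1.002
grip_force: 0.0
red top 0.0731 circ 0.3866 0.3319 r 0.0255 1546
yellow top 0.3846 circ 0.4698 0.1768 r 0.0 972
white top 0.3452 circ 0.4189 0.1387 r 0.0265 5819
blue top 0.3358 circ 0.496 0.0727 r 0.0269 4935
drop top 0.1149 circ 0.4076 0.2451 r 0.0085 251
t 2.7 pos [0.4283 0.1053 0.2223] y-axis deg -29.9 tilt [-0.001 -0.001] F [0.1 0.6 0. ] grip 0.999 0.0 q [ 0.65 -0.15 -0.86  1.91 -0.11  1.33 -0.7 ]
(.387,.331,.22) tool shift [ 0.1751 -0.1484  0.0022]
```

View pics/w2.png

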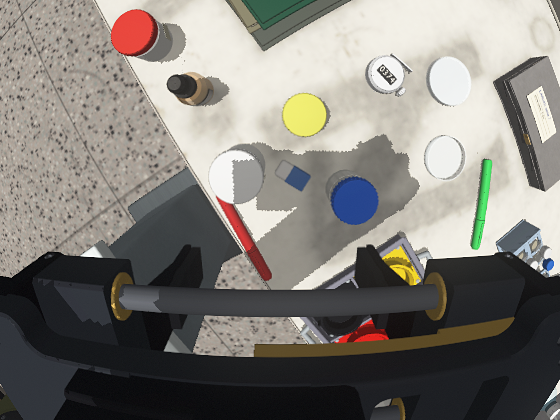

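The wrist view shows red (134,34), dropper (183,87), yellow (304,114), white (236,176) and blue (354,200), all consistent with the top view. I'll go above red, verify, then go down.

```bash
python3 - <<'E'
from h import *
P=wcloud(np.load("w2.npy"),np.load("w2c.npz")).reshape(-1,3)
for n,(x,y,h,r) in dict(yellow=(.49,.162,.064,.0225),white=(.403,.142,.08,.0275),blue=(.495,.059,.068,.0245)).items():
    t=P[(np.hypot(P[:,0]-x,P[:,1]-y)<r+.015)&(abs(P[:,2]-h)<.006)]
    (cx,cy),rr=cv2.minEnclosingCircle((t[:,:2]*1000).astype(np.float32));print(n,np.median(t[:,2]).round(4),round(cx/1e3,4),round(cy/1e3,4),round(rr/1e3,4),len(t))
E
python3 -m handwheel '[[0.087,0.035,-0.0297,0,0,0,0],[0.087,0.035,-0.0297,0,0,0,0],[0.087,0.035,-0.0297,0,0,0,0],[0.087,0.035,-0.0297,0,0,0,0],[0.087,0.035,-0.0297,0,0,0,0],[0.08,0,0,0,0,0,0],[0.08,0,0,0.05,0,0,0],[0.08,0,0,0.05,0,0,0],[0.08,0,0,0,0,0,0]]'
python3 go.py '(.3866,.3315,.044)'
```

```text
yellow 0.0646 0.491 0.1627 0.0226 1539
white 0.0795 0.4037 0.1447 0.0274 2378
blue 0.0681 0.4952 0.0597 0.0257 1691
time: 3.82
position: [0.3853, 0.3282, 0.1191]
tool_rot: [2.719, 1.571, -0.013]
ft_force: [0.5, 0.3, 0.4]
grip_width: 0.918
grip_force: 0.0
t 3.83 pos [0.3853 0.3282 0.1191] y-axis deg -30.0 tilt [-0.007 -0.005] F [0.5 0.3 0.4] grip 0.918 0.0 q [ 0.29  0.28 -1.17  1.89  0.27  1.16 -1.5 ]
(.3866,.3315,.044) tool shift [ 0.0041 -0.0003  0.0751]
```

```bash
python3 -m handwheel '[[0.08,0.002,0,0.028,0,0,0],[0.08,0,0,0.028,0,0,0],[0.08,0,0,0.018,0,0,0],[0.08,0,0,0,0,0,0],[0.08,0,0,0,0,0,0]]'
python3 go.py '(.3866,.3315,.044)'
```

```text
time: 4.45
position: [0.3885, 0.3346, 0.0499]
tool_rot: [2.719, 1.574, 0.003]
ft_force: [0.2, -0.1, 0.8]
grip_width: 0.918
grip_force: 0.0
t 4.45 pos [0.3885 0.3346 0.0499] y-axis deg -29.8 tilt [0.002 0.001] F [ 0.2 -0.1  0.8] grip 0.918 0.0 q [ 0.19  0.39 -1.09  1.95  0.4   1.04 -1.6 ]
(.3866,.3315,.044) tool shift [-0.0036 -0.0001  0.0059]
```

Correct slightly, then close.

```bash
python3 -m handwheel '[[0.08,-0.0035,0,0.006,0,0,0],[0.08,0,0,0,0,0,0],[0.03,0,0,0,0,0,0],[0.03,0,0,0,0,0,0],[0.03,0,0,0,0,0,0],[0.03,0,0,0,0,0,0],[0.03,0,0,0,0,0,0],[0.03,0,0,0,0,0,0]]' 25
python3 go.py
```

```text
time: 5.45
position: [0.3857, 0.3311, 0.0425]
tool_rot: [2.718, 1.575, -0.0]
ft_force: [-0.8, -1.0, 0.0]
grip_width: 0.575
grip_force: 25.0
t 5.45 pos [0.3857 0.3311 0.0425] y-axis deg -29.8 tilt [-0. -0.] F [-0.8 -1.   0. ] grip 0.575 25.0 q [ 0.19  0.39 -1.08  1.97  0.4   1.02 -1.6 ]
```

```bash
python3 -m handwheel '[[0.03,0,0,-0.03,0,0,0],[0.03,0,0,-0.04,0,0,0],[0.03,0,0,-0.04,0,0,0],[0.03,0,0,-0.04,0,0,0],[0.03,-0.025,0.027,0,0,0,0],[0.03,-0.031,0.033,0,0,0,0],[0.03,-0.031,0.033,0,0,0,0],[0.03,-0.031,0.033,0,0,0,0],[0.03,-0.031,0.032,0,0,0,0],[0.03,-0.031,0.032,0,0,0,0],[0.03,-0.03,0.012,0,0,0,0],[0.03,0,0,0,0,0,0]]'
python3 go.py '(.4235,-.1703,.19)'
```

```text
time: 6.95
position: [0.4562, 0.0456, 0.1922]
tool_rot: [2.722, 1.568, -0.002]
ft_force: [-0.2, 1.2, -0.7]
grip_width: 0.579
grip_force: 25.0
t 6.95 pos [0.4562 0.0456 0.1922] y-axis deg -30.1 tilt [-0.001 -0.001] F [-0.2  1.2 -0.7] grip 0.579 25.0 q [ 0.87 -0.06 -0.98  1.92 -0.06  1.26 -0.62]
(.4235,-.1703,.19) tool shift [-0.2032  0.08    0.0024]
```

```bash
python3 -m handwheel '[[0.03,-0.034,0.0133,0,0,0,0],[0.03,-0.034,0.0133,0,0,0,0],[0.03,-0.034,0.0133,0,0,0,0],[0.03,-0.034,0.0133,0,0,0,0],[0.03,-0.034,0.0133,0,0,0,0],[0.03,-0.033,0.0135,0,0,0,0],[0.03,0,0,0.03,0,0,0],[0.03,0,0,0.03,0,0,0],[0.03,0,0,0.02,0,0,0],[0.03,0,0,0,0,0,0],[0.03,0,0,0,0,0,0]]'
python3 go.py '(.4235,-.1703,.057)'
```

```text
time: 8.32
position: [0.426, -0.167, 0.1134]
tool_rot: [2.716, 1.576, 0.001]
ft_force: [-0.8, -0.6, -0.4]
grip_width: 0.575
grip_force: 25.0
t 8.32 pos [ 0.426  -0.167   0.1134] y-axis deg -29.7 tilt [ 0.001 -0.   ] F [-0.8 -0.6 -0.4] grip 0.575 25.0 q [ 1.04  0.03 -0.73  2.02  0.02  1.09 -0.22]
(.4235,-.1703,.057) tool shift [-0.0041 -0.0006  0.0564]
```

```bash
python3 -m handwheel '[[0.03,-0.0048,-0.0006,0.012,0,0,0],[0.03,0,0,0.012,0,0,0],[0.03,0,0,0.012,0,0,0],[0.03,0,0,0.01,0,0,0],[0.03,0,0,0.006,0,0,0],[0.03,0,0,0,0,0,0],[0.03,0,0,0.003,0,0,0],[0.03,0,0,0,0,0,0]]'
python3 go.py '(.4235,-.1703,.0555)'
```

```text
time: 9.32
position: [0.4222, -0.1714, 0.0576]
tool_rot: [2.718, 1.575, 0.0]
ft_force: [-0.7, -0.6, -0.2]
grip_width: 0.578
grip_force: 25.0
t 9.32 pos [ 0.4222 -0.1714  0.0576] y-axis deg -29.8 tilt [ 0. -0.] F [-0.7 -0.6 -0.2] grip 0.578 25.0 q [ 1.03  0.11 -0.72  2.08  0.09  0.98 -0.27]
(.4235,-.1703,.0555) tool shift [0.0016 0.0006 0.0021]
```

```bash
python3 -m handwheel '[[0.03,0.0006,0.0006,0.002,0,0,0],[0.03,0,0,0,0,0,0],[0.03,0,0,0.001,0,0,0],[0.03,0,0,0,0,0,0]]'
python3 go.py '(.4235,-.1703,.0555)'
```

```text
time: 9.82
position: [0.4231, -0.1712, 0.0554]
tool_rot: [2.718, 1.575, -0.001]
ft_force: [-2.0, 1.4, 7.6]
grip_width: 0.571
grip_force: 25.0
t 9.82 pos [ 0.4231 -0.1712  0.0554] y-axis deg -29.8 tilt [-0.    -0.001] F [-2.   1.4  7.6] grip 0.571 25.0 q [ 1.02  0.12 -0.72  2.08  0.1   0.97 -0.27]
(.4235,-.1703,.0555) tool shift [ 0.0009 -0.0001 -0.0001]
```

```bash
python3 -m handwheel '[[0.068,0,0,0,0,0,0],[0.068,0,0,0,0,0,0],[0.068,0,0,-0.02,0,0,0],[0.068,0,0,-0.04,0,0,0],[0.068,0,0,-0.045,0,0,0],[0.068,0.04,-0.0135,-0.02,0,0,0],[0.068,0.05,-0.0165,0,0,0,0],[0.068,0.05,-0.0165,0,0,0,0],[0.068,0.05,-0.0165,0,0,0,0],[0.068,0.05,-0.0165,0,0,0,0],[0.068,0,0,0,0,0,7.5],[0.068,0,0,0,0,0,7.5]]'
python3 go.py '(.491,.1627,.1)'
```

```text
time: 11.32
position: [0.4732, 0.0776, 0.1793]
tool_rot: [-2.901, -1.204, 0.0]
ft_force: [-0.3, -0.6, -0.8]
grip_width: 0.782
grip_force: 0.0
t 11.32 pos [0.4732 0.0776 0.1793] y-axis deg -44.9 tilt [-0.  0.] F [-0.3 -0.6 -0.8] grip 0.782 0.0 q [ 0.81  0.03 -1.03  1.89  0.03  1.24 -1.01]
(.491,.1627,.1) tool shift [ 0.0729 -0.0475  0.0793]
```

```bash
python3 -m handwheel '[[0.068,0.037,-0.0238,0,0,0,0],[0.068,0.036,-0.0237,0,0,0,0],[0.068,0,0,0.035,0,0,0],[0.068,0,0,0.035,0,0,0],[0.068,0,0,0,0,0,0],[0.068,0,0,0,0,0,0]]'
python3 - <<'E'
from h import *
p,d=ctrl.get_image("top");cv2.imwrite("pics/t1.png",cv2.resize(p[175:250,165:405],None,fx=3.3,fy=3.3,interpolation=cv2.INTER_CUBIC))
E
python3 go.py '(.491,.1627,.037)'
```

```text
time: 12.08
position: [0.4917, 0.1622, 0.1106]
tool_rot: [-2.901, -1.207, -0.002]
ft_force: [0.3, -0.4, 0.0]
grip_width: 0.779
grip_force: 0.0
t 12.12 pos [0.4921 0.1622 0.111 ] y-axis deg -44.8 tilt [0.002 0.   ] F [0.3 0.3 0.1] grip 0.781 0.0 q [ 0.58  0.28 -1.07  1.89  0.27  1.13 -1.36]
(.491,.1627,.037) tool shift [-0.0006 -0.0012  0.074 ]
```

View pics/t1.png

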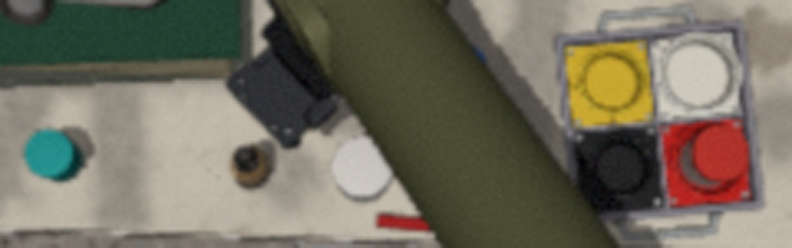

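Red stands in its holder, with the lid at crop (718,148). Yellow next.

```bash
python3 -m handwheel '[[0.068,-0.0003,-0.001,0.025,0,0,0],[0.068,0,0,0.025,0,0,0],[0.068,0,0,0.017,0,0,0],[0.068,0,0,0.006,0,0,0],[0.068,0,0,0,0,0,0],[0.068,0,0,0,0,0,0]]'
python3 go.py '(.491,.1627,.037)'
```

```text
time: 12.88
position: [0.4908, 0.1627, 0.0374]
tool_rot: [2.9, 1.207, 0.002]
ft_force: [-0.0, 0.1, 0.5]
grip_width: 0.784
grip_force: 0.0
t 12.88 pos [0.4908 0.1627 0.0374] y-axis deg -44.8 tilt [0.001 0.   ] F [-0.   0.1  0.5] grip 0.784 0.0 q [ 0.5   0.38 -1.    1.95  0.38  1.01 -1.45]
(.491,.1627,.037) tool shift [0.0001 0.0001 0.0004]
```

```bash
python3 -m handwheel '[[0.025,0,0,0,0,0,0],[0.025,0,0,0,0,0,0],[0.025,0,0,0,0,0,0],[0.025,0,0,0,0,0,0],[0.025,0,0,0,0,0,0],[0.025,0,0,-0.03,0,0,0],[0.025,0,0,-0.04,0,0,0],[0.025,0,0,-0.04,0,0,0],[0.025,0,0,-0.02,0,0,0],[0.025,0,0,0,0,0,0]]'
python3 go.py '(.494,-.0818,.167)'
```

```text
time: 14.12
position: [0.4908, 0.1623, 0.1671]
tool_rot: [2.9, 1.206, 0.003]
ft_force: [0.3, 0.3, -2.3]
grip_width: 0.508
grip_force: 25.0
t 14.12 pos [0.4908 0.1623 0.1671] y-axis deg -44.8 tilt [ 0.002 -0.   ] F [ 0.3  0.3 -2.3] grip 0.508 25.0 q [ 0.64  0.2  -1.11  1.82  0.19  1.23 -1.3 ]
(.494,-.0818,.167) tool shift [-0.1708  0.1744  0.0002]
```

```bash
python3 -m handwheel '[[0.025,-0.0244,0.025,0,0,0,0],[0.025,-0.0244,0.025,0,0,0,0],[0.025,-0.0244,0.025,0,0,0,0],[0.025,-0.0244,0.025,0,0,0,0],[0.025,-0.0244,0.025,0,0,0,0],[0.025,-0.0244,0.025,0,0,0,0],[0.025,-0.0244,0.0244,0,0,0,0],[0.025,0,0,0.03,0,0,0],[0.025,0,0,0.03,0,0,0],[0.025,0,0,0,0,0,0],[0.025,0,0,0,0,0,0]]'
python3 go.py '(.494,-.0818,.0504)'
```

```text
time: 15.5
position: [0.4935, -0.0814, 0.1065]
tool_rot: [-2.9, -1.207, 0.0]
ft_force: [0.4, 0.2, 0.2]
grip_width: 0.506
grip_force: 25.0
t 15.5 pos [ 0.4935 -0.0814  0.1065] y-axis deg -44.8 tilt [-0.     0.001] F [0.4 0.2 0.2] grip 0.506 25.0 q [ 0.99  0.19 -0.95  1.93  0.18  1.1  -0.81]
(.494,-.0818,.0504) tool shift [0.0001 0.0007 0.0561]
```

```bash
python3 -m handwheel '[[0.025,0,0.0007,0.012,0,0,0],[0.025,0,0,0.012,0,0,0],[0.025,0,0,0.012,0,0,0],[0.025,0,0,0.012,0,0,0],[0.025,0,0,0.004,0,0,0],[0.025,0,0,0,0,0,0],[0.025,0,0,0.002,0,0,0],[0.025,0,0,0.002,0,0,0],[0.025,0,0,0,0,0,0]]'
python3 go.py '(.494,-.0818,.0504)'
```

```text
time: 16.62
position: [0.4939, -0.0823, 0.0505]
tool_rot: [2.9, 1.207, -0.0]
ft_force: [-0.3, -0.3, -0.8]
grip_width: 0.509
grip_force: 25.0
t 16.62 pos [ 0.4939 -0.0823  0.0505] y-axis deg -44.8 tilt [-0. -0.] F [-0.3 -0.3 -0.8] grip 0.509 25.0 q [ 0.94  0.28 -0.92  1.98  0.27  1.   -0.88]
(.494,-.0818,.0504) tool shift [ 0.0004 -0.0003  0.0001]
```

Not yet touching; creep.

```bash
python3 -m handwheel '[[0.025,0.0004,0,0.001,0,0,0],[0.025,0,0,0,0,0,0],[0.025,0,0,0,0,0,0]]'; python3 go.py
```

```text
time: 17.0
position: [0.4944, -0.082, 0.0496]
tool_rot: [2.9, 1.207, 0.0]
ft_force: [0.1, 0.2, -0.5]
grip_width: 0.505
grip_force: 25.0
t 17.0 pos [ 0.4944 -0.082   0.0496] y-axis deg -44.8 tilt [ 0. -0.] F [ 0.1  0.2 -0.5] grip 0.505 25.0 q [ 0.94  0.29 -0.91  1.98  0.27  1.   -0.89]
```

```bash
python3 -m handwheel '[[0.025,0,0,0.001,0,0,0],[0.025,0,0,0,0,0,0],[0.025,0,0,0.0005,0,0,0],[0.025,0,0,0,0,0,0]]'; python3 go.py
```

```text
time: 17.5
position: [0.4947, -0.0818, 0.0495]
tool_rot: [2.9, 1.207, -0.0]
ft_force: [-4.0, -0.1, 12.1]
grip_width: 0.504
grip_force: 25.0
t 17.5 pos [ 0.4947 -0.0818  0.0495] y-axis deg -44.8 tilt [ 0.    -0.001] F [-4.  -0.1 12.1] grip 0.504 25.0 q [ 0.94  0.29 -0.91  1.98  0.27  1.   -0.89]
```

```bash
python3 -m handwheel '[[0.062,0,0,0,0,0,0],[0.062,0,0,0,0,0,0],[0.062,0,0,-0.02,0,0,0],[0.062,0,0,-0.04,0,0,0],[0.062,0,0,-0.04,0,0,0],[0.078,0,0,-0.02,0,0,-7.5],[0.078,0,0,0,0,0,-7.5],[0.078,0.03,-0.0384,0,0,0,0],[0.078,0.03,-0.0384,0,0,0,0],[0.078,0.03,-0.0384,0,0,0,0],[0.078,0.03,-0.0384,0,0,0,0],[0.078,0.03,-0.0384,0,0,0,0]]'
python3 go.py '(.4037,.1443,.052)'
```

```text
time: 19.0
position: [0.4018, 0.1456, 0.1688]
tool_rot: [2.716, 1.575, 0.001]
ft_force: [-0.1, 0.1, -0.6]
grip_width: 0.899
grip_force: 0.0
t 19.0 pos [0.4018 0.1456 0.1688] y-axis deg -29.8 tilt [ 0.001 -0.001] F [-0.1  0.1 -0.6] grip 0.899 0.0 q [ 0.91 -0.24 -1.17  2.01 -0.23  1.23 -0.68]
(.4037,.1443,.052) tool shift [-0.0002  0.0021  0.1168]
```

```bash
python3 -m handwheel '[[0.078,0,0.001,0.03,0,0,0],[0.078,0,0,0.03,0,0,0],[0.078,0,0,0,0,0,0],[0.078,0,0,0,0,0,0]]'
python3 go.py '(.4037,.1443,.052)'
```

```text
time: 19.5
position: [0.4039, 0.1435, 0.1092]
tool_rot: [2.718, 1.575, 0.002]
ft_force: [-0.3, 1.0, 0.6]
grip_width: 0.895
grip_force: 0.0
t 19.5 pos [0.4039 0.1435 0.1092] y-axis deg -29.8 tilt [0.001 0.   ] F [-0.3  1.   0.6] grip 0.895 0.0 q [ 0.98 -0.09 -1.31  2.08 -0.1   1.09 -0.81]
(.4037,.1443,.052) tool shift [ 0.0006 -0.0006  0.0572]
```

```bash
python3 -m handwheel '[[0.078,0.0003,0,0.015,0,0,0],[0.078,0,0,0,0,0,0]]'
python3 go.py '(.4037,.1443,.052)'
```

```text
time: 19.75
position: [0.4034, 0.1436, 0.0935]
tool_rot: [-2.717, -1.575, 0.0]
ft_force: [-0.5, -0.5, 0.1]
grip_width: 0.895
grip_force: 0.0
t 19.75 pos [0.4034 0.1436 0.0935] y-axis deg -29.8 tilt [-0.     0.001] F [-0.5 -0.5  0.1] grip 0.895 0.0 q [ 0.96 -0.02 -1.33  2.1  -0.02  1.05 -0.88]
(.4037,.1443,.052) tool shift [ 0.0008 -0.0001  0.0415]
```

```bash
python3 -m handwheel '[[0.078,0.0003,0,0.012,0,0,0],[0.078,0,0,0.008,0,0,0],[0.078,0,0,0,0,0,0]]'
python3 go.py '(.4037,.1443,.052)'
```

```text
time: 20.12
position: [0.4036, 0.1438, 0.0736]
tool_rot: [-2.718, -1.575, 0.0]
ft_force: [0.0, 0.9, -0.5]
grip_width: 0.901
grip_force: 0.0
t 20.12 pos [0.4036 0.1438 0.0736] y-axis deg -29.8 tilt [-0.  0.] F [ 0.   0.9 -0.5] grip 0.901 0.0 q [ 0.92  0.08 -1.33  2.11  0.09  1.01 -0.98]
(.4037,.1443,.052) tool shift [ 0.0005 -0.0001  0.0216]
```

Peaked at -1.33; continuing down and gripping.

```bash
python3 -m handwheel '[[0.078,0.0003,0,0.012,0,0,0],[0.078,0,0,0.009,0,0,0],[0.078,0,0,0,0,0,0],[0.03,0,0,0,0,0,0],[0.03,0,0,0,0,0,0],[0.03,0,0,0,0,0,0],[0.03,0,0,0,0,0,0],[0.03,0,0,0,0,0,0]]'
python3 go.py '(.4037,.1443,.052)'
```

```text
time: 21.12
position: [0.4038, 0.144, 0.0522]
tool_rot: [2.718, 1.575, 0.0]
ft_force: [0.4, 0.6, 2.7]
grip_width: 0.628
grip_force: 25.0
t 21.12 pos [0.4038 0.144  0.0522] y-axis deg -29.8 tilt [ 0. -0.] F [0.4 0.6 2.7] grip 0.628 25.0 q [ 0.86  0.16 -1.3   2.13  0.18  0.97 -1.06]
(.4037,.1443,.052) tool shift [ 0.0002 -0.0002  0.0002]
```

```bash
python3 -m handwheel '[[0.03,0,0,-0.02,0,0,0],[0.03,0,0,-0.03,0,0,0],[0.03,0,0,-0.03,0,0,0],[0.03,0,0,-0.03,0,0,0],[0.03,0,0,0,0,0,0],[0.03,-0.02,0.0225,0,0,0,0],[0.03,-0.0326,0.036,0,0,0,0],[0.03,-0.0326,0.036,0,0,0,0],[0.03,-0.0326,0.036,0,0,0,0],[0.03,-0.0326,0.036,0,0,0,0],[0.03,-0.0326,0.036,0,0,0,0],[0.03,-0.02,0.0225,0,0,0,0]]'
python3 go.py '(.503,-.1613,.0652)'
```

```text
time: 22.62
position: [0.4973, -0.1462, 0.16]
tool_rot: [-2.717, -1.571, 0.001]
ft_force: [0.5, 0.0, 0.2]
grip_width: 0.623
grip_force: 25.0
t 22.62 pos [ 0.4973 -0.1462  0.16  ] y-axis deg -29.9 tilt [-0.002  0.002] F [0.5 0.  0.2] grip 0.623 25.0 q [ 1.13  0.18 -0.98  1.83  0.16  1.22 -0.41]
(.503,-.1613,.0652) tool shift [-0.0103  0.0127  0.0947]
```

```bash
python3 -m handwheel '[[0.03,0,0,0,0,0,0],[0.03,0,0,0,0,0,0]]'
python3 go.py '(.503,-.1613,.0652)'
```

```text
time: 22.88
position: [0.4972, -0.1425, 0.1609]
tool_rot: [-2.715, -1.576, 0.001]
ft_force: [-0.4, 0.8, -0.3]
grip_width: 0.625
grip_force: 25.0
t 22.88 pos [ 0.4972 -0.1425  0.1609] y-axis deg -29.7 tilt [-0.002  0.002] F [-0.4  0.8 -0.3] grip 0.625 25.0 q [ 1.13  0.18 -0.98  1.83  0.16  1.22 -0.41]
(.503,-.1613,.0652) tool shift [-0.0136  0.0146  0.0956]
```

```bash
python3 -m handwheel '[[0.03,-0.0136,0.0146,0,0,0,0],[0.03,0,0,0.02,0,0,0],[0.03,0,0,0.025,0,0,0],[0.03,0,0,0,0,0,0],[0.03,0,0,0,0,0,0]]'
python3 go.py '(.503,-.1613,.0652)'
```

```text
time: 23.5
position: [0.5039, -0.1627, 0.1172]
tool_rot: [-2.718, -1.576, -0.0]
ft_force: [-0.5, 0.5, -0.6]
grip_width: 0.621
grip_force: 25.0
t 23.5 pos [ 0.5039 -0.1627  0.1172] y-axis deg -29.8 tilt [0. 0.] F [-0.5  0.5 -0.6] grip 0.621 25.0 q [ 1.11  0.26 -0.95  1.85  0.23  1.14 -0.44]
(.503,-.1613,.0652) tool shift [ 0.0008 -0.0015  0.052 ]
```

```bash
python3 -m handwheel '[[0.03,0.0008,-0.0014,0.012,0,0,0],[0.03,0,0,0.012,0,0,0],[0.03,0,0,0.012,0,0,0],[0.03,0,0,0.01,0,0,0],[0.03,0,0,0.004,0,0,0],[0.03,0,0,0,0,0,0],[0.03,0,0,0.0015,0,0,0],[0.03,0,0,0,0,0,0]]'
python3 go.py '(.503,-.1613,.0652)'
```

```text
time: 24.5
position: [0.5031, -0.1618, 0.0658]
tool_rot: [2.718, 1.575, 0.0]
ft_force: [0.5, -0.7, -1.6]
grip_width: 0.624
grip_force: 25.0
t 24.5 pos [ 0.5031 -0.1618  0.0658] y-axis deg -29.8 tilt [ 0. -0.] F [ 0.5 -0.7 -1.6] grip 0.624 25.0 q [ 1.07  0.33 -0.92  1.9   0.3   1.05 -0.5 ]
(.503,-.1613,.0652) tool shift [ 0.0004 -0.0003  0.0006]
```

```bash
python3 -m handwheel '[[0.03,0,0,0.001,0,0,0],[0.03,0,0,0,0,0,0],[0.03,0,0,0.0007,0,0,0],[0.03,0,0,0,0,0,0]]'; python3 go.py
```

```text
time: 25.0
position: [0.5034, -0.1617, 0.0652]
tool_rot: [2.717, 1.575, -0.0]
ft_force: [-2.5, 0.8, 9.6]
grip_width: 0.62
grip_force: 24.9
t 25.0 pos [ 0.5034 -0.1617  0.0652] y-axis deg -29.8 tilt [ 0.    -0.001] F [-2.5  0.8  9.6] grip 0.62 24.9 q [ 1.06  0.33 -0.91  1.9   0.3   1.05 -0.5 ]
```

```bash
python3 -m handwheel '[[0.068,0,0,0,0,0,0],[0.068,0,0,0,0,0,0],[0.068,0,0,-0.02,0,0,0],[0.068,0,0,-0.04,0,0,0],[0.068,0,0,-0.04,0,0,0],[0.06,0.02,-0.0187,-0.03,0,0,0],[0.06,0.0408,-0.038,0,0,0,0],[0.06,0.0408,-0.038,0,0,0,0],[0.06,0.0408,-0.038,0,0,0,0],[0.06,0.0408,-0.038,0,0,0,0],[0.06,0.0408,-0.038,0,0,0,0],[0.06,0.0408,-0.038,0,0,0,0]]'
python3 -m handwheel '[[0.06,0.0408,-0.038,0,0,0,0],[0.06,0,0,0,0,0,0],[0.06,0,0,0,0,0,0]]'
python3 go.py '(.4076,.2451,.073)'
```

```text
time: 26.5
position: [0.4201, 0.1927, 0.1946]
tool_rot: [2.715, 1.574, 0.001]
ft_force: [0.9, 0.5, -0.6]
grip_width: 0.689
grip_force: 0.0
time: 26.88
position: [0.4078, 0.245, 0.1942]
tool_rot: [2.717, 1.577, -0.0]
ft_force: [0.0, -0.1, -1.0]
grip_width: 0.693
grip_force: 0.0
t 26.88 pos [0.4078 0.245  0.1942] y-axis deg -29.7 tilt [ 0. -0.] F [ 0.  -0.1 -1. ] grip 0.693 0.0 q [ 0.8   0.02 -1.38  1.87  0.02  1.27 -1.1 ]
(.4076,.2451,.073) tool shift [ 0.     -0.0003  0.1212]
```

```bash
python3 -c "
from h import *
print(ctrl.get_state()['joint_positions'])"
python3 -m handwheel '[[0.06,0,0,0.02,0,0,0],[0.06,0,0,0.02,0,0,0],[0.06,0,0,0,0,0,0]]'
python3 go.py '(.4076,.2451,.073)'
```

```text
[ 0.79660743  0.01556261 -1.37736471  1.87316768  0.01645522  1.26569271
 -1.1046643 ]
time: 27.25
position: [0.4076, 0.2429, 0.153]
tool_rot: [2.72, 1.572, -0.004]
ft_force: [0.3, -0.1, -0.9]
grip_width: 0.688
grip_force: 0.0
t 27.25 pos [0.4076 0.2429 0.153 ] y-axis deg -29.9 tilt [-0.002 -0.002] F [ 0.3 -0.1 -0.9] grip 0.688 0.0 q [ 0.72  0.13 -1.36  1.93  0.13  1.19 -1.21]
(.4076,.2451,.073) tool shift [ 0.0022 -0.001   0.08  ]
```

```bash
python3 -m handwheel '[[0.06,0,0,0.015,0,0,0],[0.06,0,0,0,0,0,0],[0.06,0,0,0,0,0,0]]'
python3 go.py '(.4076,.2451,.073)'
python3 - <<'E'
from h import *
p,d=ctrl.get_image("wrist");cv2.imwrite("pics/w3.png",p)
E
```

```text
time: 27.62
position: [0.408, 0.2451, 0.1391]
tool_rot: [2.718, 1.575, 0.001]
ft_force: [-1.2, 1.0, -0.2]
grip_width: 0.688
grip_force: 0.0
t 27.62 pos [0.408  0.2451 0.1391] y-axis deg -29.8 tilt [ 0. -0.] F [-1.2  1.  -0.2] grip 0.688 0.0 q [ 0.68  0.16 -1.34  1.94  0.17  1.17 -1.25]
(.4076,.2451,.073) tool shift [-0.0002 -0.0004  0.0661]
```

View pics/w3.png

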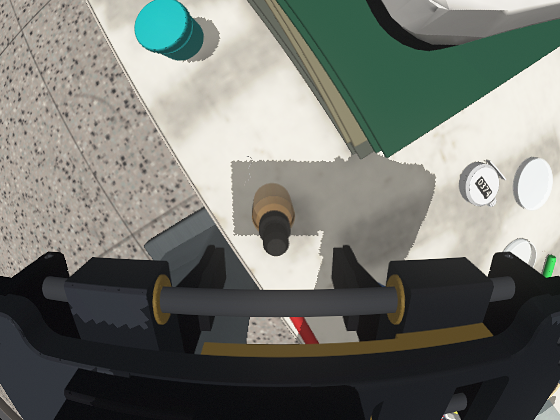

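The dropper teat is at (275,240), centred between the fingertips (about 215 and 340). Descend and grip.

```bash
python3 -m handwheel '[[0.06,0,-0.0003,0.02,0,0,0],[0.06,0,0,0.02,0,0,0],[0.06,0,0,0.02,0,0,0],[0.06,0,0,0.006,0,0,0],[0.06,0,0,0,0,0,0],[0.06,0,0,0,0,0,0]]'
python3 go.py '(.4076,.2451,.073)'
```

```text
time: 28.42
position: [0.4082, 0.2456, 0.0737]
tool_rot: [2.718, 1.575, 0.002]
ft_force: [0.1, 0.4, -0.1]
grip_width: 0.691
grip_force: 0.0
t 28.43 pos [0.4082 0.2456 0.0737] y-axis deg -29.8 tilt [0.001 0.   ] F [ 0.1  0.4 -0.1] grip 0.691 0.0 q [ 0.54  0.29 -1.24  2.01  0.32  1.05 -1.37]
(.4076,.2451,.073) tool shift [-0.0007 -0.0003  0.0007]
```

```bash
python3 -m handwheel '[[0.01,0,0,0,0,0,0],[0.01,0,0,0,0,0,0],[0.01,0,0,0,0,0,0],[0.01,0,0,0,0,0,0],[0.01,0,0,0,0,0,0],[0.01,0,0,0,0,0,0],[0.01,0,0,0,0,0,0],[0.01,0,0,-0.01,0,0,0],[0.01,0,0,-0.02,0,0,0],[0.01,0,0,-0.02,0,0,0],[0.01,0,0,-0.02,0,0,0],[0.01,0,0,0,0,0,0]]'
python3 go.py '(.46,.08,.19)' '(.4145,-.0908,.19)'
```

```text
time: 29.92
position: [0.4088, 0.2456, 0.1443]
tool_rot: [2.717, 1.573, 0.005]
ft_force: [0.8, -0.0, -1.0]
grip_width: 0.253
grip_force: 24.8
t 29.93 pos [0.4088 0.2456 0.1443] y-axis deg -29.8 tilt [ 0.004 -0.   ] F [ 0.8 -0.  -1. ] grip 0.253 24.8 q [ 0.67  0.14 -1.32  1.94  0.15  1.17 -1.23]
(.46,.08,.19) tool shift [-0.1181  0.127  -0.0455]
(.4145,-.0908,.19) tool shift [-1.708e-01  4.550e-02 -1.000e-04]
```

```bash
python3 -m handwheel '[[0.01,-0.015,0.016,-0.007,0,0,0],[0.01,-0.0258,0.0278,-0.01,0,0,0],[0.01,-0.0258,0.0278,-0.01,0,0,0],[0.01,-0.0258,0.0278,-0.01,0,0,0],[0.01,-0.0258,0.0278,-0.008,0,0,0],[0.01,-0.034,0.009,0,0,0,0],[0.01,-0.034,0.009,0,0,0,0],[0.01,-0.034,0.009,0,0,0,0],[0.01,-0.034,0.009,0,0,0,0],[0.01,-0.0348,0.0095,0,0,0,0],[0.01,0,0,0,0,0,0],[0.01,0,0,0,0,0,0]]'
python3 go.py '(.4145,-.0908,.0867)'
```

```text
time: 31.42
position: [0.4136, -0.0908, 0.1872]
tool_rot: [-2.717, -1.575, 0.001]
ft_force: [1.1, 0.9, -0.5]
grip_width: 0.251
grip_force: 24.8
t 31.43 pos [ 0.4136 -0.0908  0.1872] y-axis deg -29.8 tilt [-0.001  0.001] F [ 1.1  0.9 -0.5] grip 0.251 24.8 q [ 1.13 -0.18 -0.87  2.   -0.14  1.26 -0.21]
(.4145,-.0908,.0867) tool shift [0.0004 0.001  0.1005]
```

```bash
python3 -m handwheel '[[0.01,0.0004,0.0008,0.02,0,0,0],[0.01,0,0,0.025,0,0,0],[0.01,0,0,0.015,0,0,0],[0.01,0,0,0,0,0,0],[0.01,0,0,0,0,0,0]]'
python3 go.py '(.4145,-.0908,.0867)'
```

```text
time: 32.05
position: [0.4153, -0.0914, 0.1285]
tool_rot: [2.717, 1.575, 0.001]
ft_force: [-0.2, -0.4, -1.5]
grip_width: 0.252
grip_force: 24.8
t 32.05 pos [ 0.4153 -0.0914  0.1285] y-axis deg -29.8 tilt [ 0.001 -0.   ] F [-0.2 -0.4 -1.5] grip 0.252 24.8 q [ 1.13 -0.09 -0.92  2.07 -0.08  1.13 -0.27]
(.4145,-.0908,.0867) tool shift [ 0.0001 -0.001   0.0418]
```

```bash
python3 -m handwheel '[[0.01,0,-0.0008,0.01,0,0,0],[0.01,0,0,0.01,0,0,0],[0.01,0,0,0.01,0,0,0],[0.01,0,0,0.007,0,0,0],[0.01,0,0,0.003,0,0,0],[0.01,0,0,0,0,0,0],[0.01,0,0,0.001,0,0,0],[0.01,0,0,0,0,0,0]]'
python3 go.py '(.4145,-.0908,.0867)'
```

```text
time: 33.05
position: [0.4139, -0.0911, 0.0869]
tool_rot: [2.718, 1.575, -0.0]
ft_force: [-0.2, -0.1, -1.5]
grip_width: 0.25
grip_force: 24.8
t 33.05 pos [ 0.4139 -0.0911  0.0869] y-axis deg -29.8 tilt [-0. -0.] F [-0.2 -0.1 -1.5] grip 0.25 24.8 q [ 1.12 -0.02 -0.95  2.12 -0.02  1.04 -0.34]
(.4145,-.0908,.0867) tool shift [0.0006 0.0003 0.0002]
```

```bash
python3 -m handwheel '[[0.01,0,0,0.001,0,0,0],[0.01,0,0,0,0,0,0],[0.01,0,0,0.0007,0,0,0],[0.01,0,0,0,0,0,0]]'; python3 go.py
```

```text
time: 33.55
position: [0.4144, -0.0912, 0.0857]
tool_rot: [2.718, 1.575, 0.0]
ft_force: [-0.5, -0.0, 4.8]
grip_width: 0.252
grip_force: 24.9
t 33.55 pos [ 0.4144 -0.0912  0.0857] y-axis deg -29.8 tilt [ 0. -0.] F [-0.5 -0.   4.8] grip 0.252 24.9 q [ 1.12 -0.02 -0.95  2.12 -0.01  1.03 -0.34]
```

```bash
python3 -m handwheel '[[0.04,0,0,0,0,0,0],[0.04,0,0,0,0,0,0],[0.04,0,0,-0.01,0,0,0],[0.04,0,0,-0.03,0,0,0],[0.04,0,0,-0.04,0,0,0],[0.04,0,0,-0.05,0,0,0],[0.04,-0.024,0.031,0,0,0,0],[0.04,-0.024,0.031,0,0,0,0],[0.04,-0.024,0.031,0,0,0,0],[0.04,0,0,0,0,0,0],[0.04,0,0,0,0,0,0]]'
python3 go.py
python3 - <<'E'
from h import *
c=ctrl.camera_info("wrist");p,d=ctrl.get_image("wrist");cv2.imwrite("pics/w4.png",p);P=wcloud(d,c).reshape(-1,3)
for n,(x,y,h,r) in dict(red=(.4235,-.1703,.085,.02),yellow=(.494,-.0818,.077,.018),white=(.503,-.1613,.092,.022),drop=(.4145,-.0908,.128,.008)).items():
    t=P[(np.hypot(P[:,0]-x,P[:,1]-y)<r+.012)&(abs(P[:,2]-h)<.008)]
    (cx,cy),rr=cv2.minEnclosingCircle((t[t[:,2]>np.percentile(t[:,2],95)-.005][:,:2]*1000).astype(np.float32));q=t
    g=q[np.hypot(q[:,0]-cx/1e3,q[:,1]-cy/1e3)<r];A=np.c_[g[:,:2]-[cx/1e3,cy/1e3],np.ones(len(g))];k=np.linalg.lstsq(A,g[:,2],rcond=None)[0]
    print(n,"top",np.percentile(t[:,2],95).round(4),"exp",h,"c",round(cx/1e3,4),round(cy/1e3,4),"tilt",k[:2].round(3))
p,d=ctrl.get_image("scene");cv2.imwrite("pics/s2.png",cv2.resize(p[150:290,130:370],None,fx=3.3,fy=3.3,interpolation=cv2.INTER_CUBIC))
E
```

```text
time: 34.92
position: [0.4588, -0.199, 0.2153]
tool_rot: [-2.717, -1.575, -0.0]
ft_force: [-0.1, 0.6, 0.3]
grip_width: 0.462
grip_force: 0.0
t 34.92 pos [ 0.4588 -0.199   0.2153] y-axis deg -29.8 tilt [-0.     0.001] F [-0.1  0.6  0.3] grip 0.462 0.0 q [ 1.2   0.05 -0.86  1.8   0.04  1.31 -0.19]
red top 0.0856 exp 0.085 c 0.4241 -0.1697 tilt [-0.004  0.008]
yellow top 0.0788 exp 0.077 c 0.4955 -0.0818 tilt [ 0.    -0.003]
white top 0.0938 exp 0.092 c 0.503 -0.1616 tilt [-0.006  0.   ]
drop top 0.1281 exp 0.128 c 0.4159 -0.0925 tilt [-0.261  0.112]
```

View pics/w4.png

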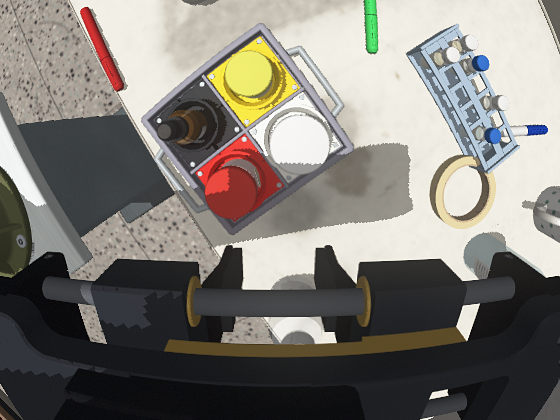

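View pics/s2.png

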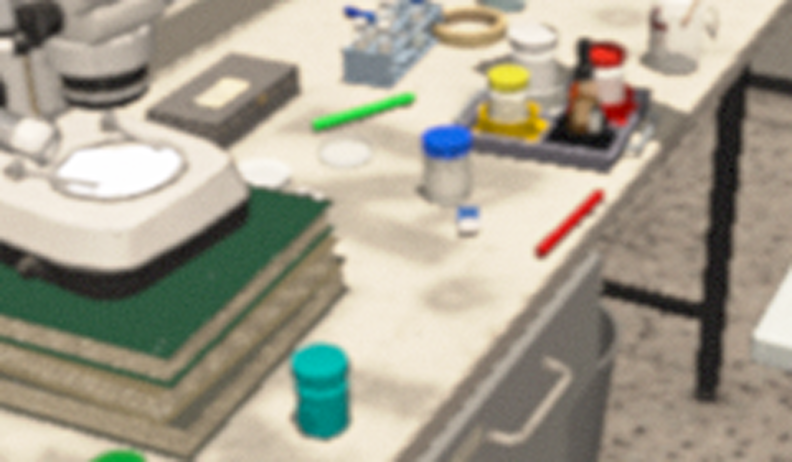

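The pictures show all four seated upright in their matching holders: in the wrist view yellow (250,75), dropper (180,128), white (296,137) and red (230,190). Measured tops are within 2 mm of seated height. In the scene crop the blue jar stands where it was at (447,165). Handing in.

```bash
python3 -c "
from bench import ctrl
print(ctrl.close_job())"
```

```text
the job is handed in; nothing more can be done
None
```

The red, yellow and white jars and the dropper bottle stand upright and fully down in their matching holders, the reagent bottle and blue jar were not touched, and the job was handed in at about 35 s.

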